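# Stow the sextant's shade caps in order of density

## Robot

A 6-joint arm with a two-finger parallel gripper is mounted at the origin on the work surface. World frame = base frame: x ahead of the robot, y to its left, z up, the work surface at z = 0. Lengths are in mm, angles in degrees, forces in N, time in s.
With the tool pointing down it reaches from about 350 to 850 mm from the base axis. Payload 8.1 kg.
Tool frame: the origin (TCP) lies at the very end of the fingers, on their centre line; the grasp point (between the pads) lies 19 mm behind it; z points along the fingers, y is the direction in which the jaws open and shut (so a half turn about z gives the same grasp; the last joint's range is limited). The gripper opens to 85 mm and grips with 20 to 120 N. Pads are 22 mm wide; open, the fingers measure 114 mm over their backs; the gripper's body (76 mm by 85 mm) begins 54 mm behind the grasp point. The pads swing forward as they close: fully open they stand 13 mm farther back than shut.
Start: joints at [-79.206, 7.471, 85.268, -0, 87.261, -4.893], TCP at [162.255, -577.649, 199.392] pointing down, gripper open.
Joint ranges: [-169.43, 169.43], [-51.17, 129.36], [1.28, 143.12], [-76.62, 256.62], [0, 156.53], [-152.29, 152.29]. Speed limits (degrees/s): [136.94, 136.94, 159.86, 180, 180, 180].

## Interface

Orientations are given as [roll, pitch, yaw] about the fixed x, y, z axes, in that order (R = Rz(yaw) Ry(pitch) Rx(roll)).
In Python, from bench import r gives the robot as it stands.
- The arm moves only by the shell command python3 -m jog 'ROWS' [OPENING] [FORCE]. ROWS is JSON, a list of rows, each a list of 6 numbers: the shift along the tool's x, y, z normalised to -1 to 1, where 1 is 0.25 m, then the turn, a rotation vector about the tool's x, y, z normalised to -1 to 1, where 1 is pi rad. In form: [[x, y, z, ax, ay, az], ...]. A call has 1 to 10 rows; each row is the pose to reach, as a shift and turn from the pose commanded when the call began, along the tool's axes at that moment, turning the shorter way round; what a row does not reach only later rows make up. A row lasts 1/10 s, in which the tool goes at most 50 mm and 8.59 degrees, less where a joint would pass 70% of its speed; a pose out of reach is approached as far as the arm can. A call with a number of a shift or a turn outside -1 to 1 is refused whole. A call with a gripper value outside its range is refused whole. OPENING is the opening, from 0 (shut) to 1 (fully open), set as the call begins (- or left out, the last holds). The fingers move at their own pace and stop on an object; FORCE is the grip in N (left out, the last holds). Time passes only in rows, so rows that repeat a pose let the fingers close. It gives the time, the measured TCP pose, the force and the opening at its end, in the units of the state.
- r.sense(): the state, without advancing time (a new reading comes with each control period).
- r.snapshot(name): name is "scene" or "top"; returns a dict with "pixels" (400x640x3 uint8, red, green, blue), "intrinsics" (3x3 intrinsics, pixels), "extrinsics" (4x4, takes a point from camera to world coordinates). Camera axes: x right, y down, z forward; pixel columns grow to the right and rows downward; lengths in mm; the calibration is good to about 2 mm. A picture is of the moment at which its call begins. There is no depth.
- r.hand_in(): hands the job in, once; it reports no verdict.
The state is a dict: "time": time; "joint_pos": joint angles; "qd": joint speeds; "joint_efforts": joint torques, N m; "tool_pos": TCP position; "tcp_rot": TCP orientation; "ft_force": force on the tool from outside, world axes, zero at the start; "wrist_torque": the same for the moment, N m; "finger_gap": finger opening in mm.
Only numpy, scipy, OpenCV 4.12 (cv2) and the standard library are available. Lean on these libraries where they do the work, as an engineer would, in place of code of your own. Each camera call takes 0.05 s, during which the arm holds its last target.

## Task

Put the four red shade caps for the sextant's telescope back into the row of wooden wells in the open green drawer, one to a well, standing flat with the glass up, in order of shade: the palest glass in the well next to the silver chronometer, each next one darker, the darkest by the glass dish. Set each cap down into its well rather than letting it drop, and leave the chronometer and the dish lying where they are.

Things in the scene. Friction and masses are not known exactly. Their poses are not given: they have to be found in the camera images.
- palest (a point): Shade cap with almost clear (near white) glass on top: round upright cap, 36 mm diameter, 28 mm high, ribbed red sleeve, brass rim. This point: its centre, 14 mm above its underside; z up through the glass. 45 g. Starts standing, glass up, on the grey mat (top 3 mm above the table), as do the other caps, a blue blower (44 mm wide, 52 high) and a dark loupe (38 mm wide, 34 high), some 9 cm apart.
- light (a point): Shade cap with light grey glass on top: round upright cap, 36 mm diameter, 28 mm high, ribbed red sleeve, brass rim. This point: its centre, 14 mm above its underside; z up through the glass. 45 g. Starts standing, glass up, on the grey mat (top 3 mm above the table).
- medium (a point): Shade cap with dark grey glass on top: round upright cap, 36 mm diameter, 28 mm high, ribbed red sleeve, brass rim. This point: its centre, 14 mm above its underside; z up through the glass. 45 g. Starts standing, glass up, on the grey mat (top 3 mm above the table).
- darkest (a point): Shade cap with practically black glass on top: round upright cap, 36 mm diameter, 28 mm high, ribbed red sleeve, brass rim. This point: its centre, 14 mm above its underside; z up through the glass. 45 g. Starts standing, glass up, on the grey mat (top 3 mm above the table).
- well1_floor (a point): Well 1 of the row of 4 in the open green drawer, from the robot's left: fixed wooden cup, blue floor, 54 mm inside, 60 mm outside diameter. This point: centre of its floor, 10 mm above the table, where the cap stands; x to the back of the drawer, y left along the row. Rim 5 mm above the floor; wells 62 mm apart.
- well2_floor (a point): Well 2 of the row of 4 in the open green drawer, from the robot's left: fixed wooden cup, blue floor, 54 mm inside, 60 mm outside diameter. This point: centre of its floor, 10 mm above the table, where the cap stands; x to the back of the drawer, y left along the row. Rim 5 mm above the floor. Drawer's side walls end 48 mm above the table.
- well3_floor (a point): Well 3 of the row of 4 in the open green drawer, from the robot's left: fixed wooden cup, blue floor, 54 mm inside, 60 mm outside diameter. This point: centre of its floor, 10 mm above the table, where the cap stands; x to the back of the drawer, y left along the row. Rim 5 mm above the floor. Drawer's front panel, 105 mm before the row, ends 72 mm above the table.
- well4_floor (a point): Well 4 of the row of 4 in the open green drawer, from the robot's left: fixed wooden cup, blue floor, 54 mm inside, 60 mm outside diameter. This point: centre of its floor, 10 mm above the table, where the cap stands; x to the back of the drawer, y left along the row. Rim 5 mm above the floor. Cabinet, 78 mm high, begins 115 mm behind the row.
- chronometer: The silver pocket chronometer with a white dial, 50 mm diameter, 13 mm thick, lying loose in the drawer beyond one end of the row of wells; it marks the end for the palest cap. Origin: centre of its underside. z up.
- dish: The clear glass artificial-horizon dish, 66 mm diameter, 18 mm high, standing loose in the drawer beyond the other end of the row. Origin: centre of its underside. z up.

How it is judged:
By the outcome, as a careful person would: the job done as asked, in the order asked, and still so for the second after the job is handed in, with the robot touching nothing.
It also fails if it takes over 104 s, if anything falls off the work surface, if the arm or the gripper's body presses on something with over 40 N, if the wrist force passes 120 N, or if a joint passes its speed limit or range.

## Working session

There is one attempt and no reset: what is moved stays moved. The work goes in short steps, Python scripts to look and compute and a shell command to move; the robot and the scene stay as the last step left them, time stands still between calls to the robot, and variables do not carry over. Pictures are saved under pics/ and viewed, and the job is handed in when it is done.

```bash
ls; mkdir -p pics; python3 - <<'E'
from bench import r
import cv2,numpy as np
print(r.sense())
for n in("scene","top"):
    s=r.snapshot(n); cv2.imwrite(f"pics/{n}0.png",s["pixels"][:,:,::-1]); print(n,s["intrinsics"],np.round(s["extrinsics"],4).tolist())
E
```

```text
pics
{'time': 0.0, 'joint_pos': array([-7.92068991e+01,  7.51392785e+00,  8.53318125e+01, -8.82015998e-04,
        8.72599152e+01, -4.89234191e+00]), 'qd': array([-0.02327664,  0.02084033, -0.01052747, -0.02624241, -0.06375944,
        0.05703091]), 'joint_efforts': array([ 3.14503250e-04, -5.69383907e+01, -5.00562572e+01, -2.93784171e-05,
        1.49150676e-02, -1.29933704e-05]), 'tool_pos': array([ 162.12061906, -577.0427383 ,  198.33249832]), 'tcp_rot': array([-1.79894654e+02, -8.13297113e-03,  1.56854783e+01]), 'ft_force': array([-0.01172283, -0.48542692, -0.3394478 ]), 'wrist_torque': array([-0.03062376, -0.01436133,  0.02103421]), 'finger_gap': 85.47506789313205}
scene [[364.6304813    0.         313.19403406]
 [  0.         364.6304813  199.88998394]
 [  0.           0.           1.        ]] [[-0.1924, 0.6385, -0.7452, 1201.1257], [0.9811, 0.1425, -0.1313, 100.3635], [0.0224, -0.7563, -0.6538, 648.4016], [0.0, 0.0, 0.0, 1.0]]
top [[492.20897116   0.         323.85383842]
 [  0.         492.20897116 199.12400378]
 [  0.           0.           1.        ]] [[0.0053, -0.996, 0.0889, 410.7183], [-1.0, -0.0051, 0.0025, -24.3462], [-0.002, -0.0889, -0.996, 1373.5034], [0.0, 0.0, 0.0, 1.0]]
```

View pics/scene0.png

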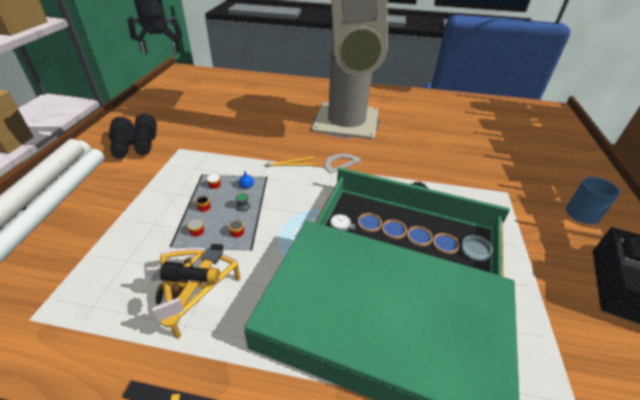

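View pics/top0.png

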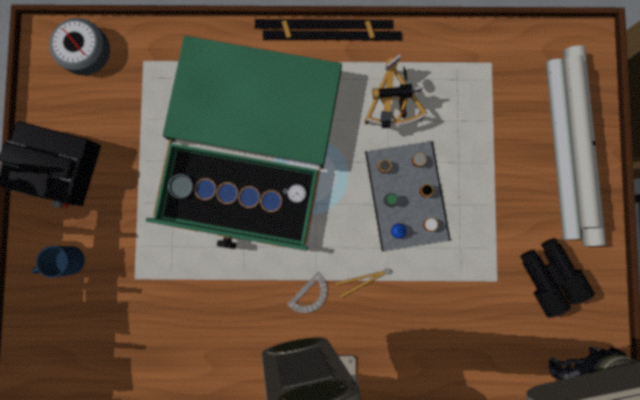

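The top view shows the mat with its objects at about (385–430, 160–232), the wells at (205–271, 189–201), the chronometer at (296,194) and the dish at (180,187). The chronometer is at the right end, so the palest cap goes in well 4 and the darkest in well 1. I'll zoom in next.

```bash
python3 - <<'E'
import cv2,numpy as np
a=cv2.imread("pics/top0.png");b=cv2.imread("pics/scene0.png")
c1=cv2.resize(a[135:260,355:460],None,fx=4.5,fy=4.5,interpolation=cv2.INTER_CUBIC)
c2=cv2.resize(b[165:250,165:275],None,fx=3,fy=3,interpolation=cv2.INTER_CUBIC)
c1=cv2.convertScaleAbs(c1,alpha=1.6)
o=np.zeros((600,800,3),np.uint8);o[:c1.shape[0],:c1.shape[1]]=c1;o[:c2.shape[0],475:475+c2.shape[1]]=c2[:,:325]
cv2.imwrite("pics/mat0.png",o)
c=cv2.resize(a[135:260,145:330],None,fx=4.3,fy=4.3,interpolation=cv2.INTER_CUBIC)
cv2.imwrite("pics/dr0.png",cv2.convertScaleAbs(c,alpha=1.6))
E
```

```text
(no output)
```

View pics/mat0.png

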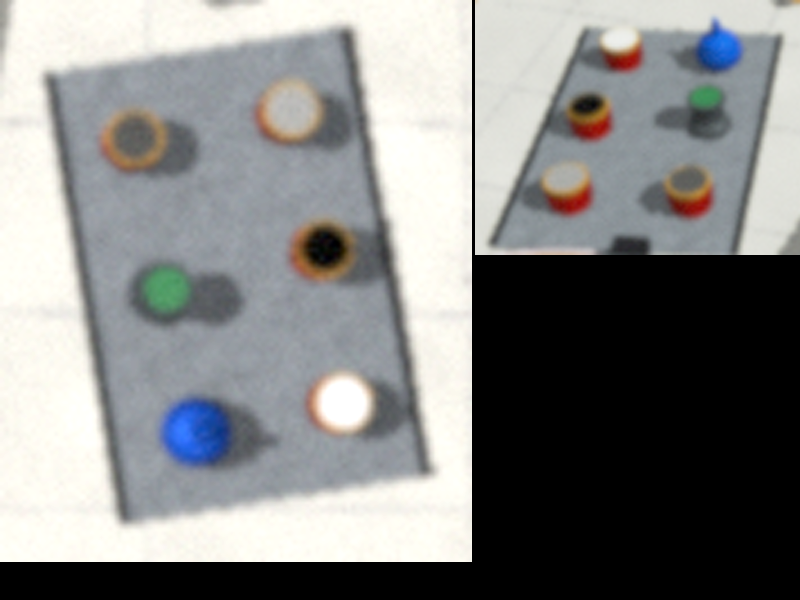

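View pics/dr0.png

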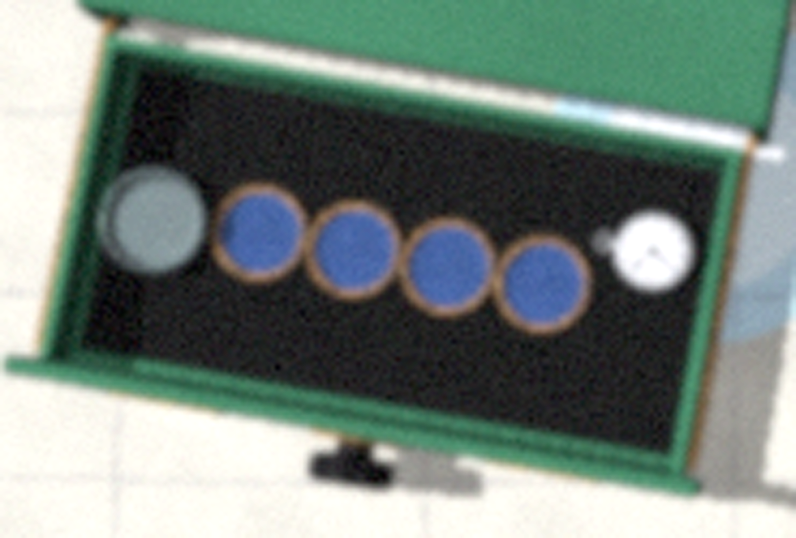

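The glasses run medium (135,138), light (291,110), darkest (325,249) and palest (343,403) in the crop. The wells, chronometer and dish are clear. Next I'll measure positions from both views.

```bash
cat > h.py <<'E'
import numpy as np,cv2
def ray(s,uv,z):
    K,E=np.array(s["intrinsics"]),np.array(s["extrinsics"])
    d=E[:3,:3]@np.linalg.inv(K)@np.array([uv[0],uv[1],1.]);o=E[:3,3]
    return (o+d*(z-o[2])/d[2])
def proj(s,p):
    K,E=np.array(s["intrinsics"]),np.array(s["extrinsics"])
    q=K@(E[:3,:3].T@(np.array(p)-E[:3,3]));return q[:2]/q[2]
def blob(img,seed,tol,rad=9):
    # centroid of colour-similar pixels connected to seed (upsampled)
    f=4;x0,y0=int(seed[0])-rad,int(seed[1])-rad
    c=cv2.resize(img[y0:y0+2*rad+1,x0:x0+2*rad+1],None,fx=f,fy=f,interpolation=cv2.INTER_CUBIC).astype(int)
    sx,sy=int((seed[0]-x0+.5)*f),int((seed[1]-y0+.5)*f)
    ref=np.median(c[sy-3:sy+4,sx-3:sx+4].reshape(-1,3),0)
    m=(np.abs(c-ref).max(2)<tol).astype(np.uint8)
    n,l,st,ce=cv2.connectedComponentsWithStats(m)
    k=l[sy,sx]
    return (ce[k]+.5)/f-.5+[x0,y0], st[k,4]/f/f, st[k,2:4]/f, ref
E
python3 - <<'E'
from h import *
from bench import r
T=r.snapshot("top");S=r.snapshot("scene")
top={'medium':(385,165.7),'light':(419.7,159.4),'darkest':(427.2,190.3),'palest':(431.2,224.5)}
sc={'medium':(236,225),'light':(196,225),'darkest':(203,200.5),'palest':(213.5,179.5)}
for k in top:
    a,ar,w,ref=blob(T['pixels'],top[k],30); b,br,bw,_=blob(S['pixels'],sc[k],30)
    print(k,a.round(1),ar,w,ref,ray(T,a,31).round(1)[:2],'|',b.round(1),br,bw,ray(S,b,31).round(1)[:2])
W=[]
for i,c in enumerate([(260,232),(352,250),(447,267),(541,285)]):
    sd=(145+c[0]/4.3,135+c[1]/4.3)
    a,ar,w,ref=blob(T['pixels'],sd,45,14); p=ray(T,a,10)[:2];W.append(p)
    sp=proj(S,[p[0],p[1],10]); b,br,bw,_=blob(S['pixels'],sp,45,14)
    print('well',i+1,a.round(1),ar,w,p.round(1),'|',sp.round(1),b.round(1),br,bw,ray(S,b,10).round(1)[:2])
d=W[0]-W[3];print(np.linalg.norm(d)/3,np.degrees(np.arctan2(d[1],d[0])))
for c in[(653,251),(158,220)]:
    print(ray(T,(145+c[0]/4.3,135+c[1]/4.3),18).round(1))
E
```

```text
medium [387.1 167.4] 168.1875 [17.5  14.75] [60. 60. 58.] [ 619.2 -194.7] | [235.5 224.3] 69.0625 [11.   8.5] [ 625.4 -187.6]
light [418.  156.8] 229.625 [19. 19.] [117. 115. 114.] [ 649.1 -280. ] | [195.1 222.1] 123.5625 [18.25 10.75] [ 639. -284.]
darkest [426.8 189.7] 50.5625 [8.   8.25] [5. 6. 5.] [ 558. -303.] | [201.9 199.6] 31.4375 [8.25 5.25] [ 558.5 -302.6]
palest [430.9 224. ] 81.6875 [10. 10.] [169. 170. 174.] [ 463.9 -313.1] | [213.1 174. ] 141.75 [19.   11.25] [ 449.7 -318. ]
well 1 [205.7 188.8] 317.25 [20. 21.] [559.5 308.6] | [444.8 243.1] [445.1 242.6] 223.5 [19.5  15.25] [557.6 309.2]
well 2 [227.4 192.7] 327.6875 [20.75 21.25] [548.9 247.9] | [418.8 236. ] [419.1 235.4] 216.1875 [20. 15.] [546.9 248.7]
well 3 [249.2 196.5] 329.6875 [20.5  21.25] [538.5 186.8] | [393.5 229.1] [393.6 228.5] 204.5 [19.25 14.25] [536.3 187.1]
well 4 [271.1 200.6] 326.875 [20.5  21.25] [527.4 125.8] | [369.  222.3] [369.3 221.7] 195.6875 [19.25 13.5 ] [525.1 126.3]
61.86801288470311 80.04276518256196
[547.3  53.8  18. ]
[565.7 373.3  18. ]
```

```bash
python3 - <<'E'
from h import *
from bench import r
T=r.snapshot("top");S=r.snapshot("scene")
top={'medium':(385,165.7),'light':(419.7,159.4),'darkest':(427.2,190.3),'palest':(431.2,224.5)}
sc={'medium':(235.5,224.3),'light':(195.5,225),'darkest':(202,200),'palest':(213.5,179.5)}
for tol in(12,18,24):
  for k in top:
    a,ar,w,ref=blob(T['pixels'],top[k],tol); b,br,bw,rf=blob(S['pixels'],sc[k],tol)
    print(tol,k,a.round(1),ar,w,ref,ray(T,a,31).round(1)[:2],'|',b.round(1),br,bw,rf,ray(S,b,31).round(1)[:2])
E
```

```text
12 medium [384.5 165. ] 56.125 [8.75 8.5 ] [62. 61. 59.] [ 625.6 -187.6] | [235.5 224.5] 46.1875 [9.5 6.5] [94. 94. 92.] [ 626.  -187.3]
12 light [419.4 158.7] 71.0 [9.5 9.5] [118. 116. 115.] [ 643.7 -283.8] | [194.5 223.4] 62.6875 [11.25  7.5 ] [172. 174. 169.] [ 643.2 -283.7]
12 darkest [426.9 189.7] 38.0625 [7.   7.25] [7. 9. 8.] [ 557.9 -303.4] | [202.  199.7] 17.8125 [7.   3.75] [21. 20. 21.] [ 558.7 -302.3]
12 palest [430.9 224. ] 60.5 [8.5  8.75] [170. 169. 173.] [ 463.9 -313.1] | [213.9 174.6] 85.0 [15.   10.75] [231. 232. 224.] [ 451.9 -314.6]
18 medium [384.5 165. ] 64.8125 [9.25 9.25] [62. 61. 59.] [ 625.7 -187.6] | [235.6 224.5] 53.75 [10.  7.] [94. 94. 92.] [ 625.8 -187.3]
18 light [419.4 158.6] 85.0 [10.25 11.  ] [118. 116. 115.] [ 644.1 -283.9] | [194.5 223.2] 75.0 [12.   8.5] [172. 174. 169.] [ 642.5 -284. ]
18 darkest [426.9 189.7] 43.1875 [7.75 7.75] [7. 9. 8.] [ 557.9 -303.3] | [202.  199.6] 22.625 [7.5  4.25] [21. 20. 21.] [ 558.6 -302.5]
18 palest [430.9 224. ] 69.625 [9.5 9.5] [170. 169. 173.] [ 463.9 -313. ] | [213.  173.8] 126.0625 [19.   10.75] [231. 232. 224.] [ 449.2 -318.5]
24 medium [384.5 165. ] 73.6875 [ 9.75 10.  ] [62. 61. 59.] [ 625.6 -187.7] | [235.5 224.4] 61.25 [10.5   7.75] [94. 94. 92.] [ 625.6 -187.4]
24 light [419.2 157.3] 119.75 [13.5 14.5] [118. 116. 115.] [ 647.8 -283.3] | [194.4 222.8] 90.9375 [12.5   9.75] [172. 174. 169.] [ 641.5 -284.6]
24 darkest [426.8 189.7] 47.6875 [8. 8.] [7. 9. 8.] [ 557.9 -303.2] | [201.9 199.6] 26.75 [7.75 4.75] [21. 20. 21.] [ 558.5 -302.7]
24 palest [430.9 224. ] 76.8125 [ 9.75 10.  ] [170. 169. 173.] [ 463.9 -313. ] | [213.1 173.9] 136.125 [19. 11.] [231. 232. 224.] [ 449.4 -318.2]
```

Four distinct shades (170, 117, 61 and 7), and the two views agree. Now a helper that works out offsets, then the first move.

```bash
cat > d.py <<'E'
import sys
from h import *
from bench import r
from scipy.spatial.transform import Rotation as R
def go(x,y,z,yaw=80.0):
    s=r.sense();p=s['tool_pos'];q=R.from_euler('xyz',s['tcp_rot'],degrees=True)
    d=q.inv().apply(np.array([x,y,z])-p)/250
    t=(q.inv()*R.from_euler('xyz',[180,0,yaw],degrees=True)).as_rotvec()/np.pi
    print('t',round(s['time'],2),'tcp',p.round(1),'rot',s['tcp_rot'].round(2),'F',s['ft_force'].round(1),'gap',round(s['finger_gap'],1),'j',s['joint_pos'].round(0))
    print('shift',d.round(4),'turn',t.round(4))
if __name__=='__main__': go(*map(float,sys.argv[1:]))
E
python3 d.py 464 -313 120
```

```text
t 0.3 tcp [ 162.2 -577.4  199. ] rot [-179.96   -0.     15.69] F [-0.1  0.1 -0.3] gap 85.7 j [-79.   7.  85.  -0.  87.  -5.]
shift [ 1.4481 -0.6917  0.3166] turn [-2.000e-04 -1.000e-04 -3.573e-01]
```

```bash
python3 -m jog '[[0.1,-0.05,0,0,0,-0.04],[0.25,-0.12,0,0,0,-0.085],[0.42,-0.2,0,0,0,-0.13],[0.6,-0.28,0.05,0,0,-0.175],[0.75,-0.36,0.1,0,0,-0.22],[0.88,-0.42,0.12,0,0,-0.265],[0.95,-0.46,0.15,0,0,-0.31],[0.98,-0.48,0.15,0,0,-0.345],[0.98,-0.48,0.15,0,0,-0.357],[0.98,-0.48,0.15,0,0,-0.357]]' 0.7; python3 d.py 464 -313 90
```

```text
time: 1.3
tool_pos: [366.0, -395.5, 161.8]
tcp_rot: [-180.0, -0.0, 80.0]
ft_force: [0.3, -0.6, -0.8]
finger_gap: 60.1
t 1.3 tcp [ 366.  -395.5  161.8] rot [-1.7999e+02 -1.0000e-02  8.0030e+01] F [ 0.3 -0.6 -0.8] gap 60.1 j [-53.  -1.  98.  -0.  83. -43.]
shift [0.3927 0.3291 0.2872] turn [-0.     -0.      0.0002]
```

```bash
python3 -m jog '[[0.1,0.08,0.05,0,0,0],[0.22,0.18,0.12,0,0,0],[0.32,0.27,0.18,0,0,0],[0.38,0.318,0.25,0,0,0],[0.393,0.329,0.287,0,0,0],[0.393,0.329,0.287,0,0,0],[0.393,0.329,0.287,0,0,0]]'; python3 d.py 464 -313 9
python3 - <<'E'
from bench import r
import cv2
a=r.snapshot("top")["pixels"][130:260,340:470,::-1];b=r.snapshot("scene")["pixels"][130:250,140:290,::-1]
cv2.imwrite("pics/p1.png",cv2.hconcat([cv2.resize(a,(400,400)),cv2.resize(b,(400,400))]))
E
```

```text
time: 2.0
tool_pos: [463.3, -314.3, 90.5]
tcp_rot: [-180.0, 0.0, 79.9]
ft_force: [-0.4, 0.3, 0.6]
finger_gap: 59.4
t 2.0 tcp [ 463.3 -314.3   90.5] rot [-1.7999e+02  2.0000e-02  7.9880e+01] F [-0.4  0.3  0.6] gap 59.4 j [-39.   6.  99.  -0.  76. -29.]
shift [0.0059 0.0019 0.3262] turn [-0.      0.0001 -0.0007]
```

View pics/p1.png

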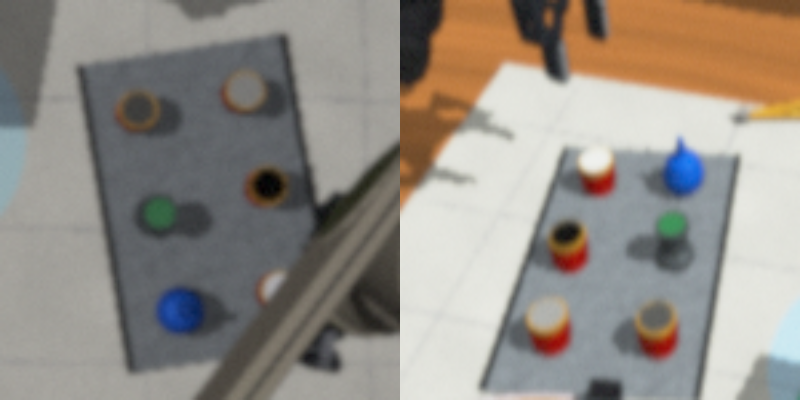

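```bash
python3 - <<'E'
from h import *
from bench import r
S=r.snapshot("scene");print(proj(S,[463.3,-314.3,90]),proj(S,[464,-313,31]))
p=S["pixels"][80:200,120:290,::-1];cv2.imwrite("pics/p2.png",cv2.resize(p,(765,540)))
E
python3 d.py 464 -313 9
```

```text
[208.88593605 159.33221303] [212.74442598 177.24104384]
t 2.15 tcp [ 463.7 -314.8   91.4] rot [1.7991e+02 6.0000e-02 7.9850e+01] F [ 0.6 -0.2  0.5] gap 59.4 j [-39.   6.  99.  -0.  75. -29.]
shift [ 0.0078 -0.0008  0.3294] turn [ 0.0005  0.0003 -0.0008]
```

View pics/p2.png

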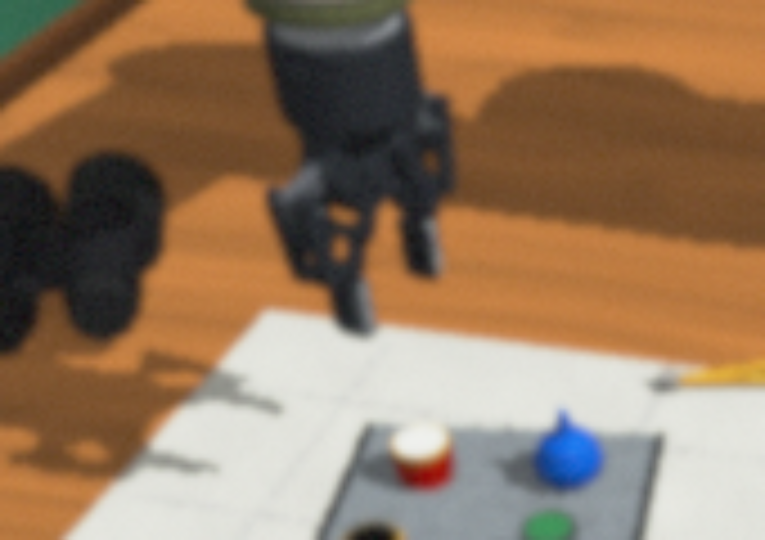

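```bash
python3 - <<'E'
from h import *
from bench import r
ims=[]
for n,(x0,y0,w) in(("top",(370,150,130)),("scene",(140,80,130))):
    S=r.snapshot(n);im=S["pixels"][y0:y0+w,x0:x0+w,::-1].copy();im=cv2.resize(im,(400,400),interpolation=cv2.INTER_CUBIC)
    im=cv2.convertScaleAbs(im,alpha=1.8)
    p=r.sense()['tool_pos'];a=np.radians(-10)
    j=np.array([np.cos(a),np.sin(a),0])*30
    for q,c in((p,(0,0,255)),(p+j,(0,255,0)),(p-j,(255,0,255)),(p+[0,0,60],(255,255,0))):
        u=(proj(S,q)-[x0,y0]+.5)*400/w;cv2.circle(im,tuple(int(v) for v in u),4,c,1)
    ims.append(im)
cv2.imwrite("pics/p3.png",cv2.hconcat(ims))
E
```

```text
(no output)
```

View pics/p3.png

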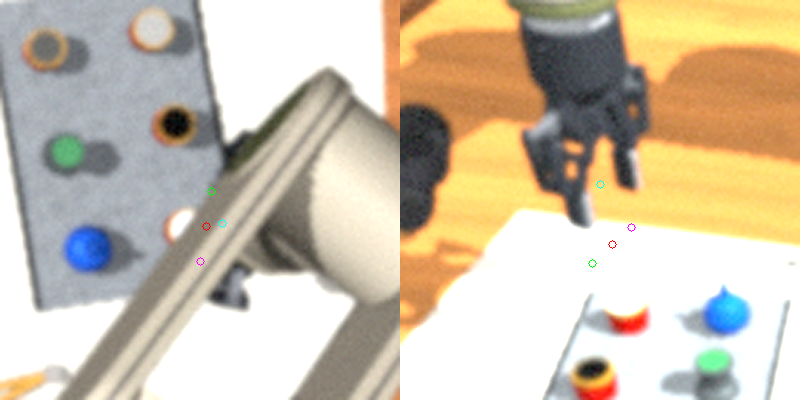

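```bash
python3 -m jog '[[0.008,0,0.04,0,0,0],[0.008,0,0.1,0,0,0],[0.008,0,0.15,0,0,0],[0.008,0,0.16,0,0,0],[0.008,0,0.16,0,0,0],[0.008,0,0.16,0,0,0]]'
cat > v.py <<'E'
import sys
from h import *
from bench import r
x0,y0,w=map(int,sys.argv[2:5]);ims=[]
S=r.snapshot("scene");im=S["pixels"][y0:y0+w,x0:x0+w,::-1].copy();im=cv2.resize(im,(560,560),interpolation=cv2.INTER_CUBIC)
s=r.sense();p=s['tool_pos'];yaw=np.radians(s['tcp_rot'][2]-90);g=s['finger_gap']/2
j=np.array([np.cos(yaw),np.sin(yaw),0])*g
for q,c in((p,(0,0,255)),(p+j,(0,255,0)),(p-j,(255,0,255))):
    u=(proj(S,q)-[x0,y0]+.5)*560/w;cv2.circle(im,tuple(int(v) for v in u),4,c,1)
cv2.imwrite("pics/"+sys.argv[1],im)
E
python3 v.py p4.png 150 100 100
```

```text
time: 2.85
tool_pos: [464.3, -311.6, 50.2]
tcp_rot: [180.0, 0.0, 80.0]
ft_force: [0.2, 0.6, 0.1]
finger_gap: 60.1
```

View pics/p4.png

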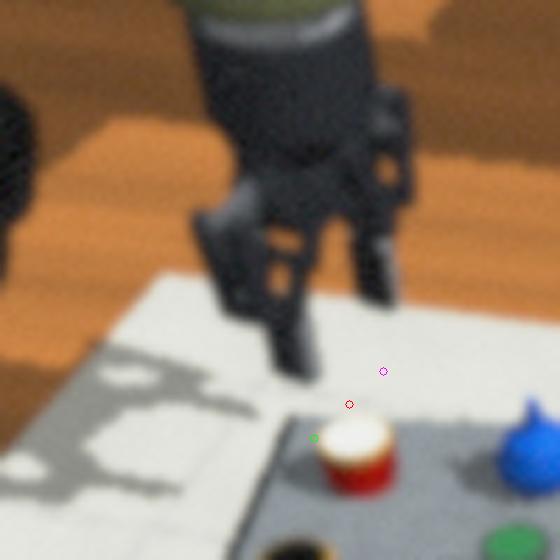

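The fingertips show about 11 px higher in the scene view than the reported TCP. I'll triangulate a knuckle in both views to find out whether this is a height error.

```bash
python3 - <<'E'
from h import *
from bench import r
T=r.snapshot("top")
im=T["pixels"][170:260,400:490,::-1];cv2.imwrite("pics/p5.png",cv2.convertScaleAbs(cv2.resize(im,(560,560),interpolation=cv2.INTER_CUBIC),alpha=2.2,beta=10))
S=r.snapshot("scene");p=r.sense()['tool_pos']
j=np.array([np.cos(-.175),np.sin(-.175),0])
for s in(45,57):
  for z in(70,100,130): 
    q=p+[0,0,z]; print(s,z,(proj(T,q+s*j)-[400,170])*6.22,(proj(T,q-s*j)-[400,170])*6.22,(proj(S,q+s*j)-[150,100])*5.6,(proj(S,q-s*j)-[150,100])*5.6)
E
```

```text
45 70 [253.99252687 217.77969968] [218.96798824 434.38851323] [265.74359805 330.21927956] [375.64554516 231.92006053]
45 100 [271.57796242 212.01241043] [235.80731029 433.8983059 ] [253.08752076 273.50989498] [366.07762607 176.9816538 ]
45 130 [290.04217069 205.9569204 ] [253.49367185 433.38344053] [239.86512051 214.26292898] [356.1106938  119.75213778]
57 70 [258.6294573  189.10266245] [214.26477887 463.47545176] [249.91885387 344.37335085] [389.22402175 219.7751106 ]
57 100 [276.31285042 182.64182865] [231.003076   463.69904377] [236.79151093 287.43169073] [380.01526892 165.07462755]
57 130 [294.87913985 175.85841839] [248.5840722  463.93389264] [223.07098446 227.91701525] [370.42593314 108.1134615 ]
```

View pics/p5.png

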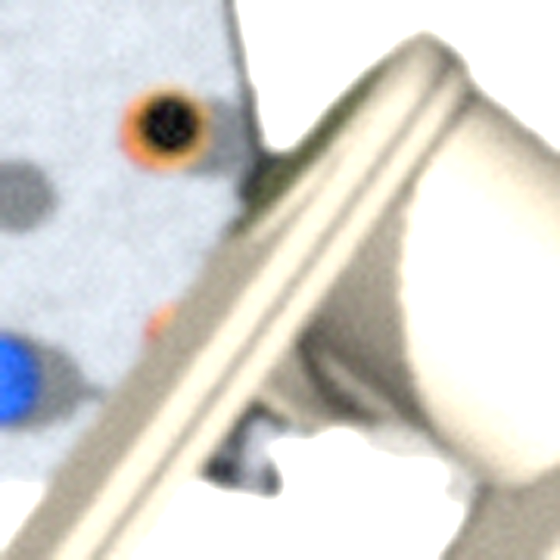

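```bash
python3 - <<'E'
from h import *
from bench import r
T=r.snapshot("top");S=r.snapshot("scene")
print('base',proj(S,[0,0,0]),proj(T,[0,0,0]))
f=lambda x,y:(355+x/4.5,135+y/4.5)
L=ray(T,f(166,289),37)-ray(T,f(217,298),3);print('loupe light',L/L[2])
f4=lambda x,y:(150+x/5.6,100+y/5.6)
l=L/L[2]
for tip,sh in(((308,378),(185,490)),((390,303),(258,411))):
    t=ray(S,f4(*tip),0);o=S['extrinsics'][:3,3];d=(o-t)/o[2];b=ray(S,f4(*sh),0)
    # t+z*d = b+z2*l
    A=np.array([d,-l]).T;z,res,_,_=np.linalg.lstsq(A,b-t,rcond=None);print((t+z[0]*d).round(0),(b+z[1]*l).round(0))
E
```

```text
base [345.54641822 120.30245069] [315.07885369 395.4175788 ]
loupe light [0.07048495 1.06597329 1.        ]
[ 494. -313.   85.] [ 495. -309.   81.]
[ 426. -300.   84.] [ 426. -299.   84.]
```

The light-ray fit puts the tips at about z = 83 and laterally centred, so they ride roughly 30 mm higher than the reported TCP. I'll go down in steps and check visually.

```bash
python3 -m jog '[[0,0,0.04,0,0,0],[0,0,0.08,0,0,0],[0,0,0.11,0,0,0],[0,0,0.12,0,0,0],[0,0,0.12,0,0,0],[0,0,0.12,0,0,0]]'
python3 v.py p6.png 160 110 90
```

```text
time: 3.7
tool_pos: [464.2, -311.6, 20.2]
tcp_rot: [180.0, -0.0, 79.9]
ft_force: [-0.2, -0.0, 0.0]
finger_gap: 59.7
```

View pics/p6.png

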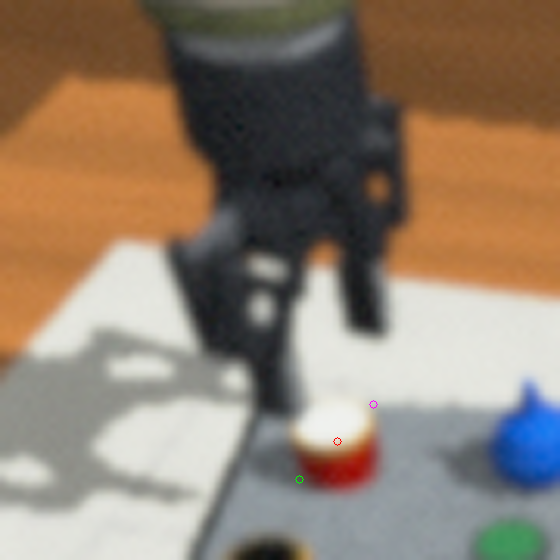

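Closing lightly here is a clean test: if the TCP is true, the fingers stop on the cap at 36 mm. If not, they close freely above it.

```bash
python3 -m jog '[[0,0,0,0,0,0],[0,0,0,0,0,0],[0,0,0,0,0,0],[0,0,0,0,0,0],[0,0,0,0,0,0]]' 0.3 20
python3 v.py p7.png 160 110 90
```

```text
time: 4.25
tool_pos: [464.2, -311.5, 20.2]
tcp_rot: [180.0, 0.0, 79.9]
ft_force: [-0.3, 0.4, -0.1]
finger_gap: 26.1
```

View pics/p7.png

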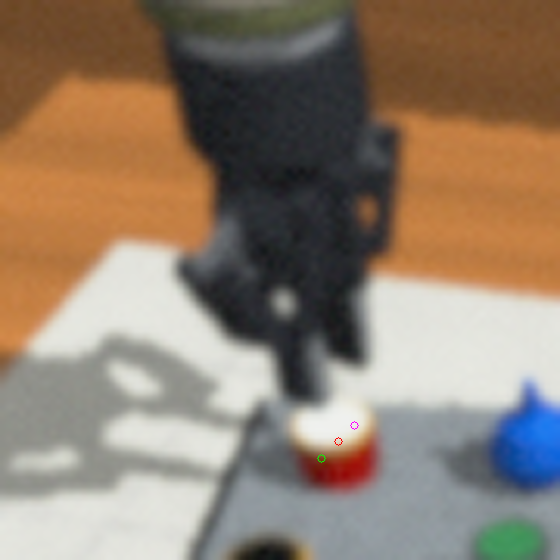

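The fingers closed freely to 26 mm, so the true height is about 30 mm above the reported z. The image offset (-1.7, -10 px) matches a pure z shift. Reopening and descending in stages.

```bash
python3 -m jog '[[0,0,0,0,0,0],[0,0,0,0,0,0],[0,0,0,0,0,0],[0,0,0,0,0,0],[0,0,0.02,0,0,0],[0,0,0.05,0,0,0],[0,0,0.08,0,0,0],[0,0,0.1,0,0,0],[0,0,0.1,0,0,0],[0,0,0.1,0,0,0]]' 0.7 20
python3 v.py p8.png 160 110 90
```

```text
time: 5.3
tool_pos: [464.0, -311.4, -5.2]
tcp_rot: [-180.0, -0.0, 79.9]
ft_force: [-0.5, 0.1, -0.1]
finger_gap: 59.9
```

View pics/p8.png

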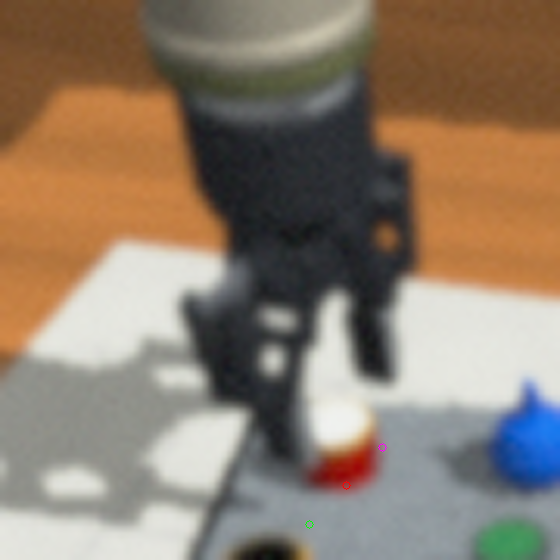

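```bash
python3 -m jog '[[0,0,0.02,0,0,0],[0,0,0.045,0,0,0],[0,0,0.06,0,0,0],[0,0,0.064,0,0,0],[0,0,0.064,0,0,0]]'
python3 v.py p9.png 160 110 90
python3 -m jog '[[0,0,0,0,0,0],[0,0,0,0,0,0],[0,0,0,0,0,0],[0,0,0,0,0,0],[0,0,0,0,0,0],[0,0,0,0,0,0]]' 0.2 25
python3 v.py p10.png 160 110 90
```

```text
time: 5.85
tool_pos: [463.9, -311.3, -21.3]
tcp_rot: [-180.0, -0.0, 79.9]
ft_force: [0.0, 0.8, 0.2]
finger_gap: 59.8
time: 6.5
tool_pos: [464.4, -311.8, -20.5]
tcp_rot: [180.0, 0.0, 79.9]
ft_force: [-0.8, -0.6, 5.0]
finger_gap: 34.7
```

View pics/p9.png

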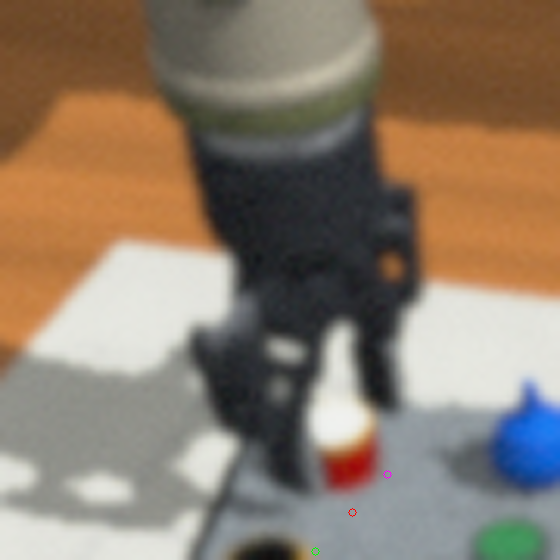

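View pics/p10.png

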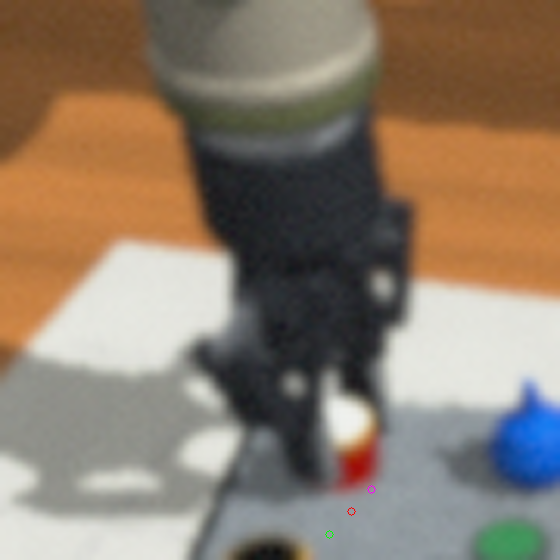

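```bash
python3 - <<'E'
from h import *
from bench import r
S=r.snapshot("scene");p=np.array([464,-312,0])
j=np.array([np.cos(-.175),np.sin(-.175),0])
for s in(18,25):
  for z in(3,12,20): print(s,z,(proj(S,p+s*j+[0,0,z])-[160,110]+.5)*6.22,(proj(S,p-s*j+[0,0,z])-[160,110]+.5)*6.22)
print(r.sense()['ft_force'],r.sense()['joint_pos'])
E
```

```text
18 3 [320.76737165 494.19688378] [364.76395579 448.37977412]
18 12 [317.50789059 478.46383995] [361.83606706 432.77564803]
18 20 [314.5784197 464.3237075] [359.20533579 418.75521683]
25 3 [311.95292704 503.37605946] [373.06813859 439.73197427]
25 12 [308.62547741 487.61877097] [370.20140373 424.15365775]
25 20 [305.63475559 473.45607224] [367.62575265 410.15713924]
[0.31346373 0.98908987 5.74441171] [-3.91212206e+01  1.37763653e+01  1.02511822e+02 -5.15106450e-04
  6.36702235e+01 -2.90683126e+01]
```

Gripped at 34.7 mm with the tips about 10 mm above the cap's underside. Lifting.

```bash
python3 -m jog '[[0,0,-0.02,0,0,0],[0,0,-0.06,0,0,0],[0,0,-0.12,0,0,0],[0,0,-0.2,0,0,0],[0,0,-0.28,0,0,0],[0,0,-0.35,0,0,0],[0,0,-0.39,0,0,0],[0,0,-0.4,0,0,0],[0,0,-0.4,0,0,0]]' - 40
python3 v.py p11.png 150 90 100; python3 d.py 526.2 126 80
```

```text
time: 7.5
tool_pos: [464.3, -311.6, 79.5]
tcp_rot: [180.0, 0.0, 80.0]
ft_force: [-0.3, -1.0, -0.8]
finger_gap: 34.6
t 7.55 tcp [ 463.9 -311.3   78.7] rot [-1.7997e+02 -2.0000e-02  7.9950e+01] F [-0.5 -0.3 -0.9] gap 34.5 j [-39.   6.  99.   0.  74. -29.]
shift [ 1.7658 -0.0598 -0.0047] turn [-0.0002 -0.0001 -0.0003]
```

View pics/p11.png

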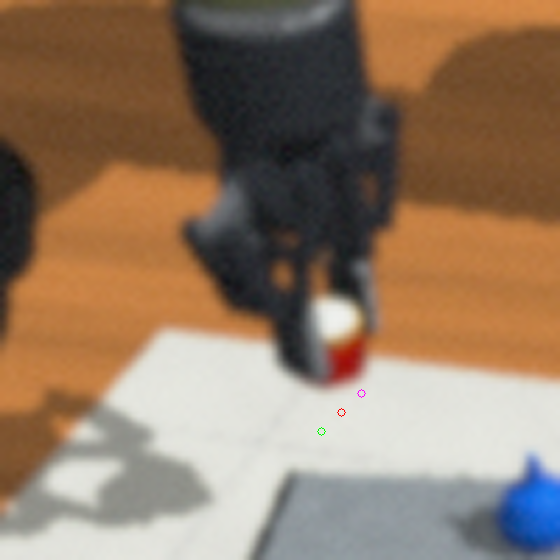

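The cap is held upright at (335,340) in the crop, which confirms the z offset. Transit to above well 4.

```bash
python3 -m jog '[[0.04,0,0,0,0,0],[0.12,0,0,0,0,0],[0.23,0,0,0,0,0],[0.35,0,0,0,0,0],[0.47,0,0,0,0,0],[0.59,0,0,0,0,0],[0.71,0,0,0,0,0],[0.83,-0.02,0,0,0,0],[0.93,-0.03,0,0,0,0],[1,-0.04,0,0,0,0]]'
python3 d.py 526.2 126 40
```

```text
time: 8.55
tool_pos: [497.0, -61.1, 78.0]
tcp_rot: [-179.9, -0.0, 80.0]
ft_force: [0.8, -0.2, -1.1]
finger_gap: 34.6
t 8.55 tcp [497.  -61.1  78. ] rot [-1.7989e+02 -4.0000e-02  8.0020e+01] F [ 0.8 -0.2 -1.1] gap 34.6 j [-13.  -2. 109.   0.  74.  -3.]
shift [ 0.7571 -0.0144  0.1526] turn [-0.0006 -0.0002  0.0001]
```

```bash
python3 -m jog '[[0.1,0,0,0,0,0],[0.22,0,0,0,0,0],[0.34,0,0,0,0,0],[0.46,0,0,0,0,0],[0.58,0,0,0,0,0],[0.68,-0.014,0.02,0,0,0],[0.74,-0.014,0.07,0,0,0],[0.757,-0.014,0.12,0,0,0],[0.757,-0.014,0.15,0,0,0],[0.757,-0.014,0.15,0,0,0]]'
python3 -m jog '[[0,0,0,0,0,0],[0,0,0,0,0,0]]'
python3 d.py 526.2 126 -13
python3 v.py p12.png 320 130 120
```

```text
time: 9.55
tool_pos: [525.6, 122.2, 39.1]
tcp_rot: [-179.8, 0.1, 79.9]
ft_force: [-0.3, -1.2, 0.1]
finger_gap: 34.7
time: 9.75
tool_pos: [528.0, 122.5, 42.1]
tcp_rot: [180.0, -0.0, 79.9]
ft_force: [-1.6, 0.6, -0.6]
finger_gap: 34.8
t 9.75 tcp [528.  122.5  42.1] rot [ 1.7996e+02 -1.0000e-02  7.9870e+01] F [-1.6  0.6 -0.6] gap 34.8 j [  8.   6. 104.  -0.  70.  18.]
shift [ 0.0124 -0.0097  0.2205] turn [ 0.0002 -0.     -0.0007]
```

View pics/p12.png

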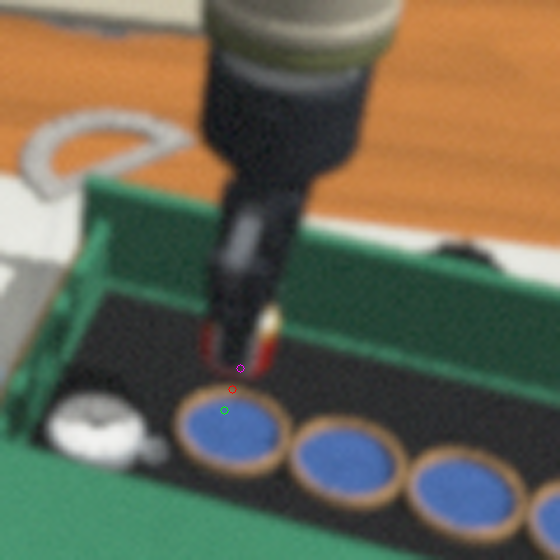

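```bash
python3 -m jog '[[0.012,-0.005,0.02,0,0,0],[0.012,-0.008,0.06,0,0,0],[0.012,-0.008,0.1,0,0,0],[0.012,-0.008,0.14,0,0,0],[0.012,-0.008,0.17,0,0,0],[0.012,-0.008,0.185,0,0,0],[0.012,-0.008,0.195,0,0,0],[0.012,-0.008,0.2,0,0,0],[0.012,-0.008,0.2,0,0,0],[0.012,-0.008,0.2,0,0,0]]'
python3 d.py 526.2 126 -13.5
python3 v.py p13.png 320 130 120
```

```text
time: 10.8
tool_pos: [526.5, 126.7, -7.9]
tcp_rot: [180.0, -0.0, 79.9]
ft_force: [0.0, 0.4, 0.4]
finger_gap: 34.4
t 10.8 tcp [526.5 126.7  -7.9] rot [ 1.7996e+02 -1.0000e-02  7.9950e+01] F [0.  0.4 0.4] gap 34.4 j [  8.  10. 105.   0.  65.  18.]
shift [-0.0029 -0.0007  0.0223] turn [ 0.0002 -0.0001 -0.0003]
```

View pics/p13.png

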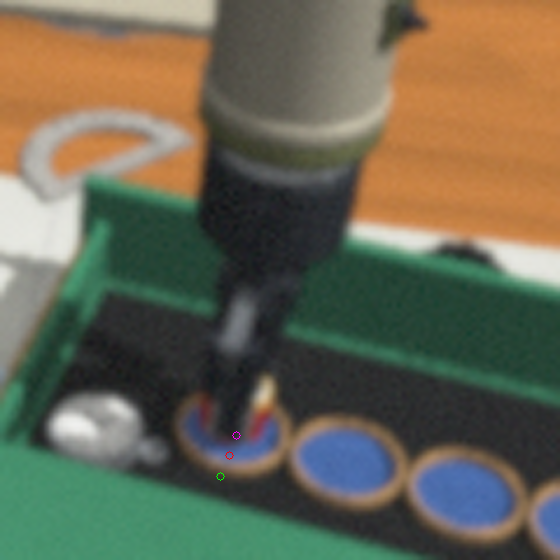

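The cap is centred over well 4, about 5 mm up. Lowering to touch.

```bash
python3 -m jog '[[0,0,0.006,0,0,0],[0,0,0.012,0,0,0],[0,0,0.017,0,0,0],[0,0,0.022,0,0,0],[0,0,0.024,0,0,0],[0,0,0.024,0,0,0]]'
python3 d.py 526.2 126 -13.5
```

```text
time: 11.45
tool_pos: [526.1, 126.6, -13.4]
tcp_rot: [-180.0, 0.0, 79.9]
ft_force: [-6.0, -1.4, 10.9]
finger_gap: 34.4
t 11.45 tcp [526.1 126.6 -13.4] rot [-1.7998e+02  1.0000e-02  7.9950e+01] F [-6.  -1.4 10.9] gap 34.4 j [  8.  11. 105.  -0.  64.  18.]
shift [-0.0023  0.0009  0.0003] turn [-0.0001  0.0001 -0.0003]
```

```bash
python3 -m jog '[[0,0,0,0,0,0],[0,0,0,0,0,0],[0,0,0,0,0,0],[0,0,0,0,0,0]]' 0.6
python3 -m jog '[[0,0,-0.02,0,0,0],[0,0,-0.06,0,0,0],[0,0,-0.12,0,0,0],[0,0,-0.2,0,0,0],[0,0,-0.28,0,0,0],[0,0,-0.35,0,0,0],[0,0,-0.38,0,0,0],[0,0,-0.38,0,0,0]]'
python3 v.py p14.png 320 130 120;python3 d.py 643.5 -283.8 80
```

```text
time: 11.85
tool_pos: [526.0, 126.6, -14.5]
tcp_rot: [-180.0, 0.0, 79.9]
ft_force: [-0.3, 0.0, -0.4]
finger_gap: 50.8
time: 12.65
tool_pos: [527.6, 126.9, 83.0]
tcp_rot: [179.8, -0.1, 79.9]
ft_force: [0.4, 0.2, 0.9]
finger_gap: 51.1
t 12.7 tcp [526.7 126.7  81.6] rot [ 1.799e+02 -3.000e-02  7.995e+01] F [-0.4  0.4 -1.5] gap 51.3 j [  8.   3. 102.  -0.  74.  18.]
shift [-1.5353  0.7466  0.0067] turn [ 0.0005 -0.0002 -0.0003]
```

View pics/p14.png

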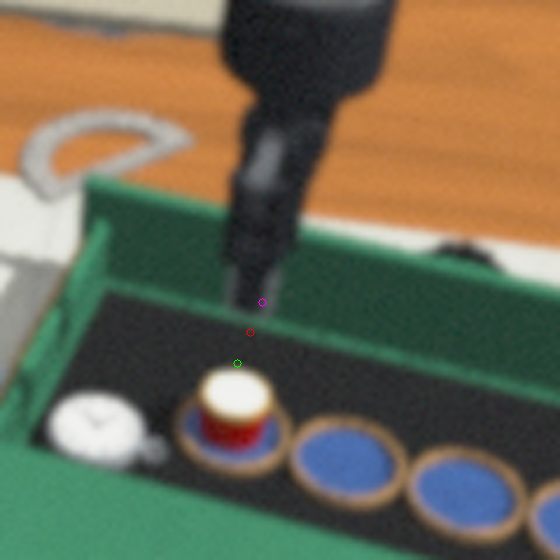

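Palest stands flat in well 4. Next is light.

```bash
python3 -m jog '[[-0.08,0.04,0,0,0,0],[-0.2,0.1,0,0,0,0],[-0.35,0.18,0,0,0,0],[-0.5,0.26,0,0,0,0],[-0.65,0.33,0,0,0,0],[-0.8,0.4,0,0,0,0],[-0.9,0.45,0,0,0,0],[-0.97,0.48,0,0,0,0],[-1,0.5,0,0,0,0],[-1,0.5,0,0,0,0]]' 0.7
python3 d.py 643.5 -283.8 20
```

```text
time: 13.7
tool_pos: [605.3, -141.5, 79.9]
tcp_rot: [-179.9, -0.0, 79.9]
ft_force: [-0.1, 0.7, -0.9]
finger_gap: 59.9
t 13.7 tcp [ 605.3 -141.5   79.9] rot [-1.7994e+02 -2.0000e-02  7.9900e+01] F [-0.1  0.7 -0.9] gap 59.9 j [-18.  16.  89.   0.  76.  -8.]
shift [-0.5335  0.2504  0.2393] turn [-0.0003 -0.0001 -0.0006]
```

```bash
python3 -m jog '[[-0.08,0.04,0,0,0,0],[-0.2,0.1,0,0,0,0],[-0.33,0.16,0,0,0,0],[-0.44,0.21,0.02,0,0,0],[-0.51,0.24,0.07,0,0,0],[-0.533,0.25,0.14,0,0,0],[-0.533,0.25,0.2,0,0,0],[-0.533,0.25,0.23,0,0,0],[-0.533,0.25,0.24,0,0,0],[-0.533,0.25,0.24,0,0,0]]'
python3 -m jog '[[0,0,0,0,0,0],[0,0,0,0,0,0]]'
python3 d.py 643.5 -283.8 -21;python3 v.py p15.png 150 150 100
```

```text
time: 14.7
tool_pos: [643.6, -282.0, 20.2]
tcp_rot: [-179.9, -0.0, 80.0]
ft_force: [-0.0, -0.5, 0.7]
finger_gap: 59.6
time: 14.9
tool_pos: [644.6, -283.5, 21.9]
tcp_rot: [179.9, 0.0, 80.0]
ft_force: [0.3, -0.1, 0.4]
finger_gap: 60.1
t 14.9 tcp [ 644.6 -283.5   21.9] rot [1.799e+02 3.000e-02 7.997e+01] F [ 0.3 -0.1  0.4] gap 60.1 j [-28.  31.  76.   0.  73. -18.]
shift [-0.0019 -0.0044  0.1716] turn [ 0.0005  0.0002 -0.0002]
```

View pics/p15.png

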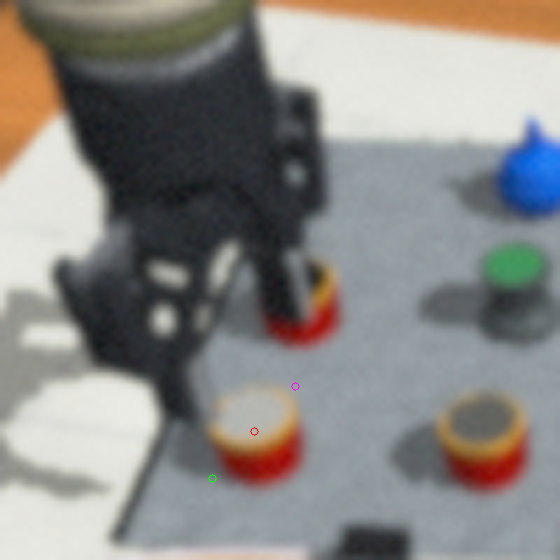

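```bash
python3 -m jog '[[-0.002,-0.004,0.02,0,0,0],[-0.002,-0.004,0.06,0,0,0],[-0.002,-0.004,0.1,0,0,0],[-0.002,-0.004,0.14,0,0,0],[-0.002,-0.004,0.16,0,0,0],[-0.002,-0.004,0.17,0,0,0],[-0.002,-0.004,0.17,0,0,0],[-0.002,-0.004,0.17,0,0,0]]'
python3 v.py p16.png 150 150 100
python3 -m jog '[[0,0,0,0,0,0],[0,0,0,0,0,0],[0,0,0,0,0,0],[0,0,0,0,0,0],[0,0,0,0,0,0],[0,0,0,0,0,0]]' 0.2 40
```

```text
time: 15.75
tool_pos: [643.1, -284.0, -21.5]
tcp_rot: [180.0, 0.0, 79.9]
ft_force: [-0.8, 0.2, -0.5]
finger_gap: 60.0
time: 16.4
tool_pos: [643.3, -284.1, -21.0]
tcp_rot: [179.9, 0.0, 79.9]
ft_force: [-0.4, 1.7, 6.6]
finger_gap: 34.7
```

View pics/p16.png

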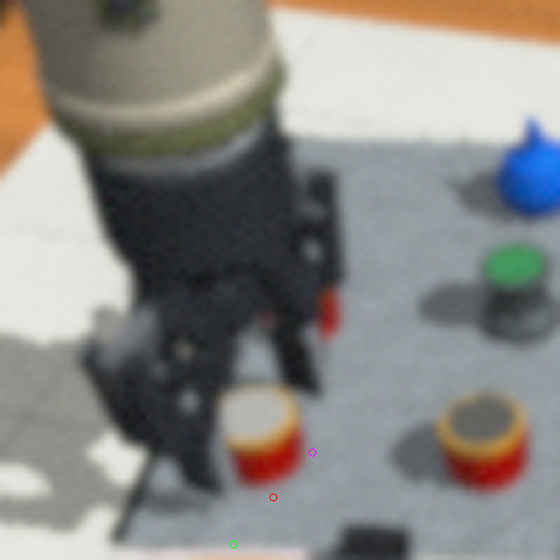

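Same grip signature (34.7 mm, about 6 N). Lift and transit to well 3.

```bash
python3 -m jog '[[0,0,-0.02,0,0,0],[0,0,-0.06,0,0,0],[0,0,-0.12,0,0,0],[0,0,-0.2,0,0,0],[0,0,-0.28,0,0,0],[0,0,-0.35,0,0,0],[0,0,-0.39,0,0,0],[0,0,-0.4,0,0,0],[0,0,-0.4,0,0,0]]'
python3 d.py 537.4 187 80
```

```text
time: 17.3
tool_pos: [642.8, -283.8, 78.3]
tcp_rot: [180.0, 0.0, 79.9]
ft_force: [-0.1, 0.1, 0.4]
finger_gap: 34.4
t 17.3 tcp [ 642.8 -283.8   78.3] rot [179.98   0.    79.95] F [-0.1  0.1  0.4] gap 34.4 j [-28.  28.  74.   0.  79. -18.]
shift [ 1.7806 -0.744  -0.007 ] turn [ 0.0001  0.     -0.0003]
```

```bash
python3 -m jog '[[0.04,-0.02,0,0,0,0],[0.12,-0.06,0,0,0,0],[0.23,-0.12,0,0,0,0],[0.35,-0.18,0,0,0,0],[0.47,-0.24,0,0,0,0],[0.59,-0.3,0,0,0,0],[0.71,-0.36,0,0,0,0],[0.83,-0.42,0,0,0,0],[0.93,-0.46,0,0,0,0],[1,-0.5,0,0,0,0]]'
python3 -m jog '[[0.1,-0.03,0,0,0,0],[0.22,-0.07,0,0,0,0],[0.34,-0.11,0,0,0,0],[0.46,-0.15,0,0,0,0],[0.58,-0.19,0,0,0,0],[0.69,-0.22,0,0,0,0],[0.75,-0.24,0,0,0,0],[0.78,-0.244,0,0,0,0],[0.78,-0.244,0,0,0,0],[0.78,-0.244,0,0,0,0]]'
python3 d.py 537.4 187 40
```

```text
time: 18.3
tool_pos: [561.4, -13.2, 76.7]
tcp_rot: [-179.9, -0.0, 80.0]
ft_force: [-1.1, -0.3, 0.0]
finger_gap: 34.7
time: 19.3
tool_pos: [537.3, 186.0, 77.8]
tcp_rot: [-180.0, 0.0, 79.9]
ft_force: [-0.8, 0.1, -0.4]
finger_gap: 34.8
t 19.3 tcp [537.3 186.   77.8] rot [-1.7998e+02  4.0000e-02  7.9930e+01] F [-0.8  0.1 -0.4] gap 34.8 j [14.  8. 98. -0. 74. 24.]
shift [ 0.0042 -0.0002  0.1514] turn [-0.0001  0.0002 -0.0004]
```

Down 86 mm, to about 5 mm above the floor, then look.

```bash
python3 -m jog '[[0.004,0,0.03,0,0,0],[0.004,0,0.09,0,0,0],[0.004,0,0.16,0,0,0],[0.004,0,0.22,0,0,0],[0.004,0,0.27,0,0,0],[0.004,0,0.31,0,0,0],[0.004,0,0.335,0,0,0],[0.004,0,0.344,0,0,0],[0.004,0,0.344,0,0,0],[0.004,0,0.344,0,0,0]]'
python3 d.py 537.4 187 -14
python3 v.py p17.png 320 130 120
```

```text
time: 20.3
tool_pos: [538.1, 188.1, -7.1]
tcp_rot: [179.9, -0.0, 80.0]
ft_force: [-0.1, 0.1, -0.1]
finger_gap: 34.4
t 20.3 tcp [538.1 188.1  -7.1] rot [ 1.7994e+02 -3.0000e-02  7.9950e+01] F [-0.1  0.1 -0.1] gap 34.4 j [ 14.  14. 101.   0.  65.  24.]
shift [-0.0047 -0.0019  0.0274] turn [ 0.0003 -0.0002 -0.0003]
```

View pics/p17.png

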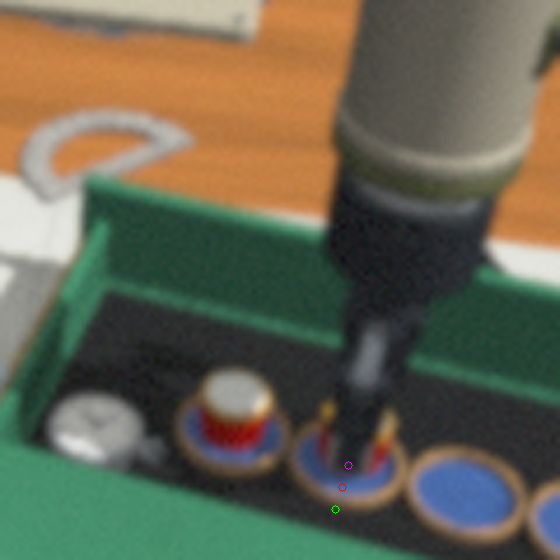

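```bash
python3 -m jog '[[-0.003,-0.002,0.006,0,0,0],[-0.003,-0.002,0.012,0,0,0],[-0.003,-0.002,0.018,0,0,0],[-0.003,-0.002,0.024,0,0,0],[-0.003,-0.002,0.026,0,0,0],[-0.003,-0.002,0.026,0,0,0]]'
```

```text
time: 20.95
tool_pos: [536.8, 187.2, -14.1]
tcp_rot: [-180.0, 0.0, 79.9]
ft_force: [-3.1, -0.9, 4.0]
finger_gap: 34.5
```

Contact at 4 N. Release and rise.

```bash
python3 -m jog '[[0,0,0,0,0,0],[0,0,0,0,0,0],[0,0,0,0,0,0],[0,0,0,0,0,0]]' 0.6
python3 -m jog '[[0,0,-0.02,0,0,0],[0,0,-0.06,0,0,0],[0,0,-0.12,0,0,0],[0,0,-0.2,0,0,0],[0,0,-0.28,0,0,0],[0,0,-0.35,0,0,0],[0,0,-0.38,0,0,0],[0,0,-0.38,0,0,0]]'
python3 v.py p18.png 320 130 120;python3 d.py 625.7 -187.5 80
```

```text
time: 21.35
tool_pos: [536.8, 187.2, -14.5]
tcp_rot: [-180.0, 0.0, 79.9]
ft_force: [0.2, 0.5, 0.6]
finger_gap: 50.9
time: 22.15
tool_pos: [538.4, 187.6, 83.1]
tcp_rot: [179.8, -0.1, 80.0]
ft_force: [-0.9, 0.5, -0.8]
finger_gap: 51.4
t 22.2 tcp [537.4 187.3  81.6] rot [ 1.7991e+02 -4.0000e-02  7.9950e+01] F [0.3 1.2 0.5] gap 51.1 j [14.  8. 98. -0. 75. 24.]
shift [-1.4146  0.6094  0.0062] turn [ 0.0005 -0.0002 -0.0003]
```

View pics/p18.png

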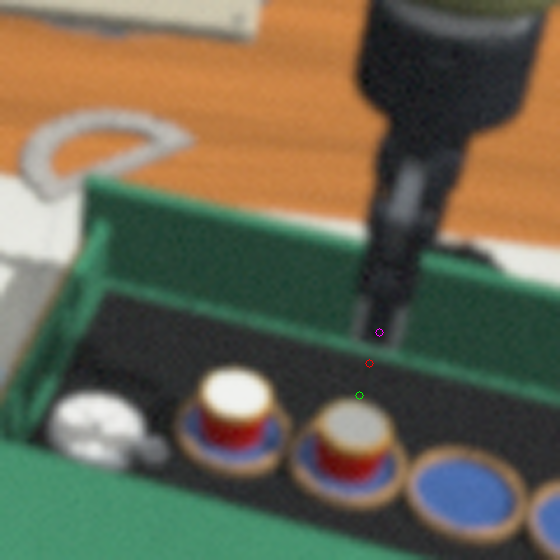

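Light stands flat in well 3. Now medium.

```bash
python3 -m jog '[[-0.08,0.03,0,0,0,0],[-0.2,0.08,0,0,0,0],[-0.35,0.15,0,0,0,0],[-0.5,0.22,0,0,0,0],[-0.65,0.28,0,0,0,0],[-0.8,0.34,0,0,0,0],[-0.9,0.38,0,0,0,0],[-0.97,0.41,0,0,0,0],[-1,0.43,0,0,0,0],[-1,0.43,0,0,0,0]]' 0.7
python3 -m jog '[[-0.08,0.04,0,0,0,0],[-0.2,0.09,0,0,0,0],[-0.31,0.14,0,0,0,0],[-0.38,0.17,0,0,0,0],[-0.413,0.18,0,0,0,0],[-0.413,0.18,0.05,0,0,0],[-0.413,0.18,0.13,0,0,0],[-0.413,0.18,0.2,0,0,0],[-0.413,0.18,0.24,0,0,0],[-0.413,0.18,0.24,0,0,0]]'
python3 -m jog '[[0,0,0,0,0,0],[0,0,0,0,0,0]]'
python3 d.py 625.7 -187.5 -21;python3 v.py p19.png 180 150 100
```

```text
time: 23.2
tool_pos: [599.0, -78.0, 80.0]
tcp_rot: [-180.0, -0.0, 79.9]
ft_force: [-0.0, 0.3, -0.4]
finger_gap: 59.6
time: 24.2
tool_pos: [623.3, -185.6, 17.7]
tcp_rot: [-179.7, -0.1, 80.0]
ft_force: [-0.8, -0.2, 0.2]
finger_gap: 59.5
time: 24.4
tool_pos: [626.2, -187.3, 21.8]
tcp_rot: [179.9, 0.0, 80.0]
ft_force: [-0.4, -0.1, -0.1]
finger_gap: 60.0
t 24.4 tcp [ 626.2 -187.3   21.8] rot [1.799e+02 1.000e-02 7.996e+01] F [-0.4 -0.1 -0.1] gap 60.0 j [-21.  24.  85.   0.  71. -11.]
shift [-0.0009 -0.0022  0.1713] turn [ 0.0006  0.0001 -0.0002]
```

View pics/p19.png

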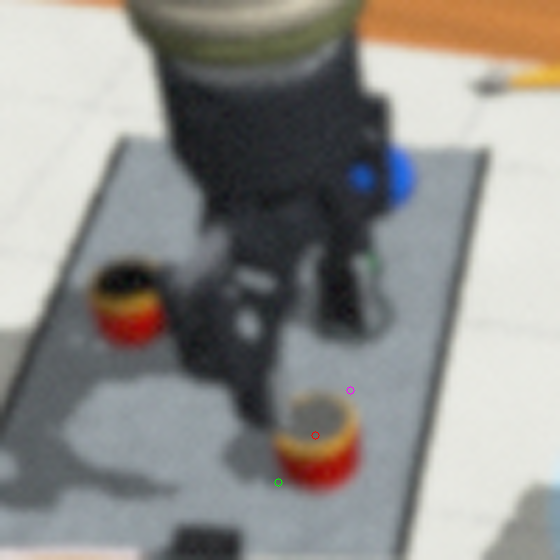

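```bash
python3 -m jog '[[-0.001,-0.002,0.02,0,0,0],[-0.001,-0.002,0.06,0,0,0],[-0.001,-0.002,0.1,0,0,0],[-0.001,-0.002,0.14,0,0,0],[-0.001,-0.002,0.16,0,0,0],[-0.001,-0.002,0.17,0,0,0],[-0.001,-0.002,0.17,0,0,0],[-0.001,-0.002,0.17,0,0,0]]'
python3 -m jog '[[0,0,0,0,0,0],[0,0,0,0,0,0],[0,0,0,0,0,0],[0,0,0,0,0,0],[0,0,0,0,0,0],[0,0,0,0,0,0]]' 0.2 40
python3 -m jog '[[0,0,-0.02,0,0,0],[0,0,-0.06,0,0,0],[0,0,-0.12,0,0,0],[0,0,-0.2,0,0,0],[0,0,-0.28,0,0,0],[0,0,-0.35,0,0,0],[0,0,-0.39,0,0,0],[0,0,-0.4,0,0,0],[0,0,-0.4,0,0,0]]'
python3 d.py 547.9 248.3 80;python3 v.py p20.png 180 120 120
```

```text
time: 25.25
tool_pos: [625.1, -187.6, -21.5]
tcp_rot: [180.0, 0.0, 79.9]
ft_force: [0.8, -0.2, 0.3]
finger_gap: 59.8
time: 25.85
tool_pos: [625.5, -187.7, -21.0]
tcp_rot: [179.9, 0.0, 79.9]
ft_force: [-0.7, 0.5, 4.9]
finger_gap: 34.6
time: 26.75
tool_pos: [624.9, -187.4, 78.3]
tcp_rot: [180.0, 0.0, 79.9]
ft_force: [0.9, 1.1, -1.2]
finger_gap: 34.5
t 26.75 tcp [ 624.9 -187.4   78.3] rot [179.98   0.    79.95] F [ 0.9  1.1 -1.2] gap 34.5 j [-21.  20.  83.  -0.  76. -11.]
shift [ 1.6623 -0.6073 -0.007 ] turn [ 0.0001  0.     -0.0003]
```

View pics/p20.png

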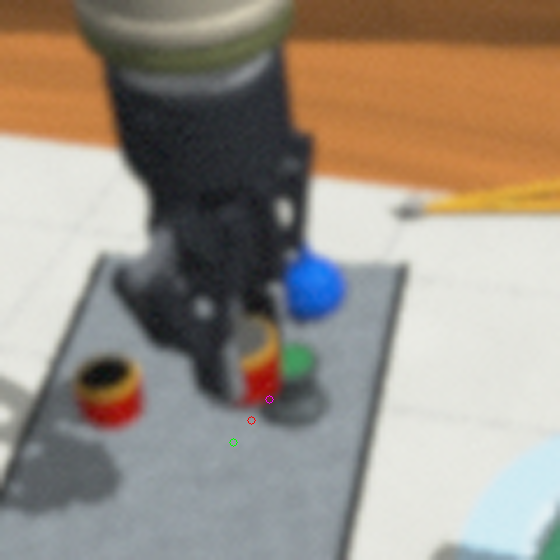

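Medium is held upright. Transit to well 2.

```bash
python3 -m jog '[[0.04,-0.02,0,0,0,0],[0.12,-0.05,0,0,0,0],[0.23,-0.1,0,0,0,0],[0.35,-0.15,0,0,0,0],[0.47,-0.2,0,0,0,0],[0.59,-0.25,0,0,0,0],[0.71,-0.3,0,0,0,0],[0.83,-0.35,0,0,0,0],[0.93,-0.38,0,0,0,0],[1,-0.41,0,0,0,0]]'
python3 -m jog '[[0.1,-0.03,0,0,0,0],[0.22,-0.07,0,0,0,0],[0.34,-0.11,0,0,0,0],[0.46,-0.15,0,0,0,0],[0.56,-0.18,0,0,0,0],[0.63,-0.19,0,0,0,0],[0.66,-0.197,0,0,0,0],[0.662,-0.197,0,0,0,0],[0.662,-0.197,0,0,0,0]]'
python3 d.py 547.9 248.3 -8
```

```text
time: 27.8
tool_pos: [565.7, 80.1, 77.5]
tcp_rot: [-179.9, -0.0, 80.1]
ft_force: [-0.1, -0.8, -0.8]
finger_gap: 34.7
time: 28.7
tool_pos: [547.8, 247.6, 77.9]
tcp_rot: [-180.0, 0.0, 79.9]
ft_force: [0.5, 0.1, -1.0]
finger_gap: 34.4
t 28.7 tcp [547.8 247.6  77.9] rot [-1.7999e+02  3.0000e-02  7.9940e+01] F [ 0.5  0.1 -1. ] gap 34.4 j [19. 13. 92. -0. 75. 30.]
shift [ 3.000e-03 -1.000e-04  3.436e-01] turn [-0.0001  0.0002 -0.0003]
```

```bash
python3 -m jog '[[0.001,0,0.03,0,0,0],[0.001,0,0.09,0,0,0],[0.001,0,0.16,0,0,0],[0.001,0,0.22,0,0,0],[0.001,0,0.27,0,0,0],[0.001,0,0.31,0,0,0],[0.001,0,0.335,0,0,0],[0.001,0,0.344,0,0,0],[0.001,0,0.344,0,0,0],[0.001,0,0.344,0,0,0]]'
python3 d.py 547.9 248.3 -14
python3 v.py p21.png 340 140 120
```

```text
time: 29.7
tool_pos: [548.5, 248.7, -7.1]
tcp_rot: [179.9, -0.0, 80.0]
ft_force: [0.4, 0.1, -0.1]
finger_gap: 34.5
t 29.7 tcp [548.5 248.7  -7.1] rot [ 1.7994e+02 -3.0000e-02  7.9950e+01] F [ 0.4  0.1 -0.1] gap 34.5 j [20. 19. 95. -0. 66. 30.]
shift [-0.0021 -0.0022  0.0276] turn [ 0.0003 -0.0002 -0.0003]
```

View pics/p21.png

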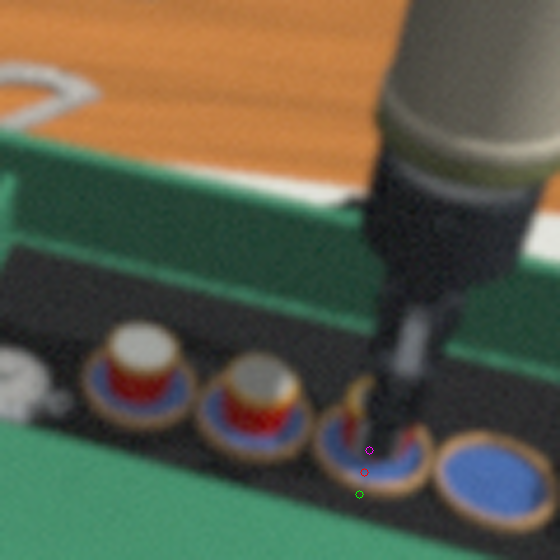

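```bash
python3 -m jog '[[-0.002,-0.002,0.006,0,0,0],[-0.002,-0.002,0.012,0,0,0],[-0.002,-0.002,0.018,0,0,0],[-0.002,-0.002,0.024,0,0,0],[-0.002,-0.002,0.026,0,0,0],[-0.002,-0.002,0.026,0,0,0]]'
```

```text
time: 30.35
tool_pos: [547.4, 248.1, -14.0]
tcp_rot: [-180.0, 0.0, 80.0]
ft_force: [-3.2, -0.9, 5.0]
finger_gap: 35.0
```

```bash
python3 -m jog '[[0,0,0,0,0,0],[0,0,0,0,0,0],[0,0,0,0,0,0],[0,0,0,0,0,0]]' 0.6
python3 -m jog '[[0,0,-0.02,0,0,0],[0,0,-0.06,0,0,0],[0,0,-0.12,0,0,0],[0,0,-0.2,0,0,0],[0,0,-0.28,0,0,0],[0,0,-0.35,0,0,0],[0,0,-0.38,0,0,0],[0,0,-0.38,0,0,0]]'
python3 v.py p22.png 340 140 120;python3 d.py 558.3 -302.9 80
python3 - <<'E'
from h import *
from bench import r
T=r.snapshot("top");S=r.snapshot("scene")
a=blob(T['pixels'],(426.9,189.7),18)[0];b=blob(S['pixels'],(202,199.6),18)[0]
print(ray(T,a,31),ray(S,b,31))
E
```

```text
time: 30.75
tool_pos: [547.3, 248.0, -14.5]
tcp_rot: [-180.0, 0.0, 79.9]
ft_force: [0.3, -0.0, -0.3]
finger_gap: 51.0
time: 31.55
tool_pos: [548.9, 248.6, 83.3]
tcp_rot: [179.8, -0.1, 79.9]
ft_force: [-0.1, 0.5, -0.5]
finger_gap: 51.2
t 31.6 tcp [547.9 248.3  81.6] rot [ 1.7991e+02 -5.0000e-02  7.9950e+01] F [-1.2 -0.2 -0.4] gap 51.2 j [19. 12. 92. -0. 75. 30.]
shift [-2.1636  0.4256  0.0053] turn [ 0.0005 -0.0003 -0.0003]
[ 557.34648546 -302.49315343   31.        ] [ 557.59115579 -302.23817928   31.        ]
```

View pics/p22.png

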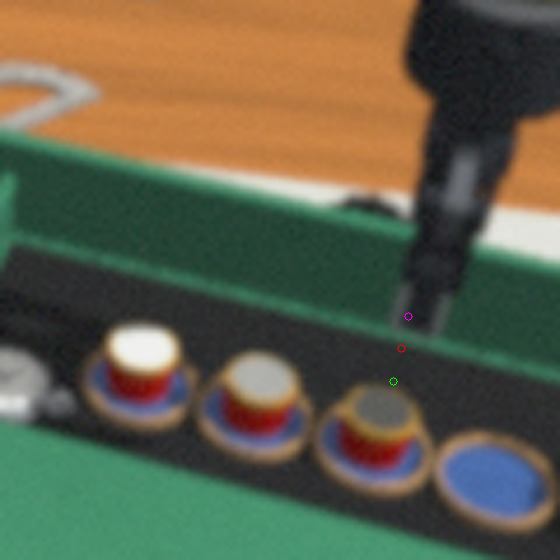

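Three caps stand flat in wells 4, 3 and 2. The darkest is still at (557.5, -302.4), so I'll fetch it.

```bash
python3 -m jog '[[-0.08,0.02,0,0,0,0],[-0.2,0.04,0,0,0,0],[-0.35,0.07,0,0,0,0],[-0.5,0.1,0,0,0,0],[-0.65,0.13,0,0,0,0],[-0.8,0.16,0,0,0,0],[-0.9,0.18,0,0,0,0],[-0.97,0.19,0,0,0,0],[-1,0.2,0,0,0,0],[-1,0.2,0,0,0,0]]' 0.7
python3 -m jog '[[-0.08,0.02,0,0,0,0],[-0.2,0.04,0,0,0,0],[-0.35,0.07,0,0,0,0],[-0.5,0.1,0,0,0,0],[-0.65,0.13,0,0,0,0],[-0.8,0.16,0,0,0,0],[-0.9,0.18,0,0,0,0],[-0.97,0.19,0,0,0,0],[-1,0.2,0,0,0,0],[-1,0.2,0,0,0,0]]'
python3 d.py 557.6 -302.4 20
```

```text
time: 32.7
tool_pos: [552.5, -7.5, 79.8]
tcp_rot: [-179.9, 0.0, 79.9]
ft_force: [0.2, 0.5, 0.2]
finger_gap: 59.7
time: 33.7
tool_pos: [558.8, -261.4, 80.3]
tcp_rot: [-180.0, -0.0, 79.9]
ft_force: [0.5, 0.8, 0.1]
finger_gap: 59.9
t 33.7 tcp [ 558.8 -261.4   80.3] rot [-1.7998e+02 -2.0000e-02  7.9940e+01] F [0.5 0.8 0.1] gap 59.9 j [-30.  15.  90.   0.  76. -20.]
shift [-0.1622  0.0241  0.2413] turn [-0.0001 -0.0001 -0.0003]
```

```bash
python3 -m jog '[[-0.06,0.01,0,0,0,0],[-0.13,0.022,0,0,0,0],[-0.163,0.024,0.01,0,0,0],[-0.163,0.024,0.06,0,0,0],[-0.163,0.024,0.12,0,0,0],[-0.163,0.024,0.18,0,0,0],[-0.163,0.024,0.22,0,0,0],[-0.163,0.024,0.24,0,0,0],[-0.163,0.024,0.24,0,0,0],[-0.163,0.024,0.24,0,0,0]]'
python3 d.py 557.6 -302.4 -21;python3 v.py p23.png 150 130 100
```

```text
time: 34.7
tool_pos: [557.7, -302.9, 21.0]
tcp_rot: [180.0, 0.0, 80.0]
ft_force: [0.5, 1.1, 0.1]
finger_gap: 59.8
t 34.7 tcp [ 557.7 -302.9   21. ] rot [1.7997e+02 1.0000e-02 7.9960e+01] F [0.5 1.1 0.1] gap 59.8 j [-33.  21.  89.  -0.  70. -23.]
shift [ 0.002  -0.0007  0.1679] turn [ 0.0001  0.0001 -0.0002]
```

View pics/p23.png

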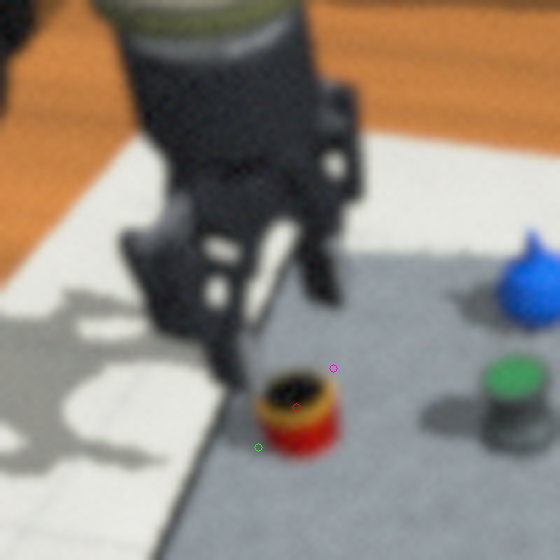

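```bash
python3 -m jog '[[0.002,0,0.02,0,0,0],[0.002,0,0.06,0,0,0],[0.002,0,0.1,0,0,0],[0.002,0,0.14,0,0,0],[0.002,0,0.16,0,0,0],[0.002,0,0.168,0,0,0],[0.002,0,0.168,0,0,0],[0.002,0,0.168,0,0,0]]'
python3 -m jog '[[0,0,0,0,0,0],[0,0,0,0,0,0],[0,0,0,0,0,0],[0,0,0,0,0,0],[0,0,0,0,0,0],[0,0,0,0,0,0]]' 0.2 40
python3 -m jog '[[0,0,-0.02,0,0,0],[0,0,-0.06,0,0,0],[0,0,-0.12,0,0,0],[0,0,-0.2,0,0,0],[0,0,-0.28,0,0,0],[0,0,-0.35,0,0,0],[0,0,-0.39,0,0,0],[0,0,-0.4,0,0,0],[0,0,-0.4,0,0,0]]'
python3 d.py 558.5 308.9 80;python3 v.py p24.png 150 110 100
```

```text
time: 35.55
tool_pos: [557.7, -302.6, -21.0]
tcp_rot: [180.0, 0.0, 79.9]
ft_force: [0.3, 0.3, 0.2]
finger_gap: 59.6
time: 36.15
tool_pos: [558.0, -302.8, -20.5]
tcp_rot: [179.9, 0.0, 79.9]
ft_force: [-0.4, 0.3, 5.4]
finger_gap: 34.6
time: 37.05
tool_pos: [557.5, -302.5, 78.9]
tcp_rot: [180.0, 0.0, 79.9]
ft_force: [-0.9, -1.0, -0.4]
finger_gap: 34.3
t 37.05 tcp [ 557.5 -302.5   78.9] rot [1.7998e+02 1.0000e-02 7.9950e+01] F [-0.9 -1.  -0.4] gap 34.3 j [-33.  17.  87.   0.  76. -23.]
shift [ 2.4086 -0.423  -0.005 ] turn [ 0.0001  0.     -0.0003]
```

View pics/p24.png

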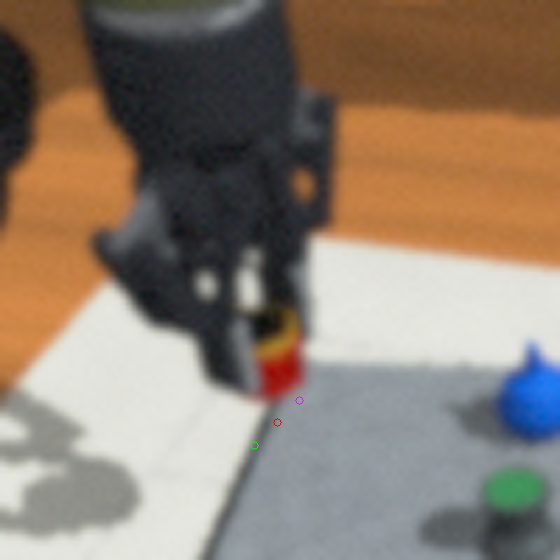

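```bash
python3 -m jog '[[0.04,-0.01,0,0,0,0],[0.12,-0.02,0,0,0,0],[0.23,-0.04,0,0,0,0],[0.35,-0.06,0,0,0,0],[0.47,-0.08,0,0,0,0],[0.59,-0.1,0,0,0,0],[0.71,-0.12,0,0,0,0],[0.83,-0.14,0,0,0,0],[0.93,-0.16,0,0,0,0],[1,-0.18,0,0,0,0]]'
python3 -m jog '[[0.1,-0.02,0,0,0,0],[0.22,-0.04,0,0,0,0],[0.34,-0.06,0,0,0,0],[0.46,-0.08,0,0,0,0],[0.58,-0.1,0,0,0,0],[0.7,-0.12,0,0,0,0],[0.8,-0.14,0,0,0,0],[0.88,-0.15,0,0,0,0],[0.9,-0.16,0,0,0,0],[0.9,-0.16,0,0,0,0]]'
python3 d.py 558.5 308.9 80
```

```text
time: 38.1
tool_pos: [555.7, -44.9, 77.9]
tcp_rot: [-179.9, -0.0, 80.1]
ft_force: [-0.4, -0.5, -2.1]
finger_gap: 34.2
time: 39.1
tool_pos: [555.2, 181.5, 78.0]
tcp_rot: [-179.9, 0.0, 80.1]
ft_force: [0.1, 0.0, -0.0]
finger_gap: 34.6
t 39.1 tcp [555.2 181.5  78. ] rot [-1.7993e+02  2.0000e-02  8.0080e+01] F [ 0.1  0.  -0. ] gap 34.6 j [13. 10. 95.  0. 75. 23.]
shift [ 0.5041 -0.0749 -0.008 ] turn [-0.0004  0.0001  0.0004]
```

```bash
python3 -m jog '[[0.06,-0.01,0,0,0,0],[0.16,-0.02,0,0,0,0],[0.28,-0.04,0,0,0,0],[0.39,-0.06,0,0,0,0],[0.47,-0.072,0,0,0,0],[0.502,-0.075,0,0,0,0],[0.502,-0.075,0,0,0,0],[0.502,-0.075,0,0,0,0]]'
python3 d.py 558.5 308.9 -8
```

```text
time: 39.9
tool_pos: [560.2, 306.1, 78.4]
tcp_rot: [-180.0, 0.0, 79.9]
ft_force: [-0.3, 0.7, -0.6]
finger_gap: 34.5
t 39.9 tcp [560.2 306.1  78.4] rot [-1.7999e+02  4.0000e-02  7.9920e+01] F [-0.3  0.7 -0.6] gap 34.5 j [24. 18. 86. -0. 76. 34.]
shift [ 0.0102 -0.0086  0.3457] turn [-0.0001  0.0002 -0.0004]
```

```bash
python3 -m jog '[[0.008,-0.006,0.03,0,0,0],[0.008,-0.006,0.09,0,0,0],[0.008,-0.006,0.16,0,0,0],[0.008,-0.006,0.22,0,0,0],[0.008,-0.006,0.27,0,0,0],[0.008,-0.006,0.31,0,0,0],[0.008,-0.006,0.335,0,0,0],[0.008,-0.006,0.344,0,0,0],[0.008,-0.006,0.344,0,0,0],[0.008,-0.006,0.344,0,0,0]]'
python3 d.py 558.5 308.9 -14
python3 v.py p25.png 380 150 120
```

```text
time: 40.9
tool_pos: [559.6, 309.5, -6.6]
tcp_rot: [179.9, -0.0, 80.0]
ft_force: [-0.0, 0.5, -1.2]
finger_gap: 34.7
t 40.9 tcp [559.6 309.5  -6.6] rot [ 1.7994e+02 -4.0000e-02  7.9950e+01] F [-0.   0.5 -1.2] gap 34.7 j [24. 24. 89. -0. 68. 34.]
shift [-0.0032 -0.004   0.0298] turn [ 0.0003 -0.0002 -0.0003]
```

View pics/p25.png

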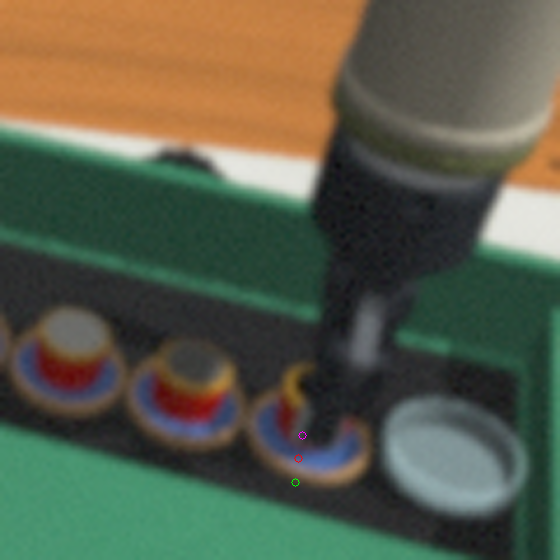

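```bash
python3 -m jog '[[-0.002,-0.003,0.006,0,0,0],[-0.002,-0.003,0.012,0,0,0],[-0.002,-0.003,0.018,0,0,0],[-0.002,-0.003,0.024,0,0,0],[-0.002,-0.003,0.027,0,0,0],[-0.002,-0.003,0.027,0,0,0]]'
```

```text
time: 41.55
tool_pos: [558.1, 308.9, -13.5]
tcp_rot: [-180.0, 0.0, 79.9]
ft_force: [-2.5, -1.1, 4.5]
finger_gap: 34.5
```

```bash
python3 -m jog '[[0,0,0,0,0,0],[0,0,0,0,0,0],[0,0,0,0,0,0],[0,0,0,0,0,0]]' 0.6
python3 -m jog '[[0,0,-0.02,0,0,0],[0,0,-0.06,0,0,0],[0,0,-0.12,0,0,0],[0,0,-0.2,0,0,0],[0,0,-0.28,0,0,0],[0,0,-0.36,0,0,0],[0,0,-0.44,0,0,0],[0,0,-0.5,0,0,0],[0,0,-0.5,0,0,0]]'
python3 -m jog '[[-0.08,0,0,0,0,0],[-0.2,0,0,0,0,0],[-0.35,0.0,0,0,0,0],[-0.5,0,0,0,0,0],[-0.65,0,0,0,0,0],[-0.8,0,0,0,0,0],[-0.9,0,0,0,0,0],[-0.97,0,0,0,0,0],[-1,0,0,0,0,0],[-1,0,0,0,0,0]]'
python3 -m jog '[[-0.08,0,0,0,0,0],[-0.2,0,0,0,0,0],[-0.35,0.0,0,0,0,0],[-0.5,0,0,0,0,0],[-0.65,0,0,0,0,0],[-0.8,0,0,0,0,0],[-0.9,0,0,0,0,0],[-0.97,0,0,0,0,0],[-1,0,0,0,0,0],[-1,0,0,0,0,0]]'
python3 - <<'E'
from h import *
from bench import r
T=r.snapshot("top");S=r.snapshot("scene")
a=cv2.resize(T["pixels"][135:260,145:330,::-1],(500,338),interpolation=cv2.INTER_CUBIC);b=cv2.resize(S["pixels"][180:300,310:510,::-1],(500,300)) 
a=cv2.convertScaleAbs(a,alpha=1.6);c=np.zeros((600,500,3),np.uint8);c[:338]=a;c[338:]=cv2.resize(b,(500,262));cv2.imwrite("pics/p26.png",c)
w=[(558.5,308.9),(547.9,248.3),(537.4,187),(526.2,126)]
for i,p in enumerate(w):
    u=proj(T,[*p,38]);v=proj(S,[*p,38])
    x,ar,_,ref=blob(T['pixels'],u,16);y,ar2,_,rf=blob(S['pixels'],v,16)
    print(i+1,ref,ar,(ray(T,x,38)[:2]-p).round(1),rf,ar2,(ray(S,y,38)[:2]-p).round(1))
E
```

```text
time: 41.95
tool_pos: [558.1, 308.8, -14.3]
tcp_rot: [-180.0, 0.0, 79.9]
ft_force: [0.3, -0.1, -0.4]
finger_gap: 51.3
time: 42.85
tool_pos: [560.3, 309.8, 115.2]
tcp_rot: [179.7, -0.2, 79.9]
ft_force: [-0.0, -0.0, 0.8]
finger_gap: 51.1
time: 43.85
tool_pos: [514.1, 62.1, 110.4]
tcp_rot: [-180.0, 0.0, 79.9]
ft_force: [-0.1, -0.0, 0.1]
finger_gap: 51.4
time: 44.85
tool_pos: [471.1, -183.3, 110.7]
tcp_rot: [-180.0, -0.0, 79.9]
ft_force: [0.3, -0.1, -1.0]
finger_gap: 51.4
1 [3. 6. 3.] 38.0625 [-0.6 -0.2] [15. 12. 14.] 32.875 [-0.4 -0.4]
2 [60. 59. 59.] 91.9375 [-1.7  5.4] [93. 95. 91.] 63.5625 [-2.   0.3]
3 [121. 120. 119.] 79.3125 [-0.4  1.1] [173. 175. 170.] 58.75 [-0.2  0.5]
4 [172. 172. 176.] 65.625 [-0.7 -0.5] [239. 240. 237.] 58.25 [ 0.1 -0.8]
```

View pics/p26.png

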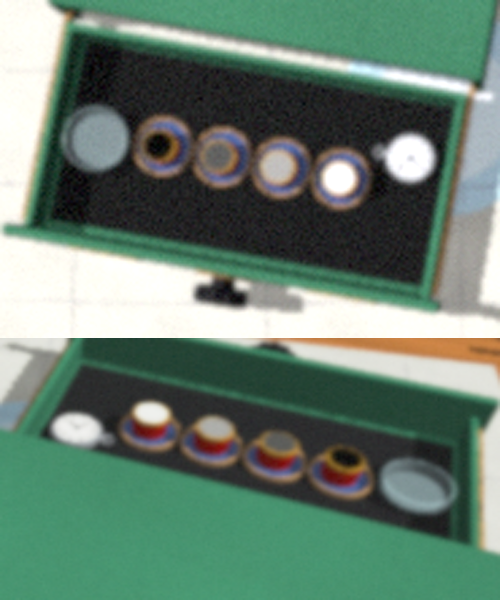

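All four caps stand centred in order, the chronometer and dish haven't moved, and the arm is clear.

```bash
python3 -c "
from bench import r
print(r.hand_in())"
```

```text
the job is handed in; nothing more can be done
None
```

All four caps are back in the wells, flat with the glass up. From the chronometer end they run palest (well 4), light (well 3), medium (well 2) and darkest (well 1, by the dish). I lowered each one until it touched the floor at about 4–11 N before letting go, and handed in at about 45 s.

- **Final check:** the glass brightness in both pictures gives the right order. The caps sit about 1–2 mm from their well centres. The one reading that disagreed was 5.4 mm for medium in the top view. I put that down to the colour mask spilling past the glass, because the scene view gave 2 mm and the picture shows the cap centred.
- **Chronometer and dish:** by eye they had not moved. I did not measure their positions again.
- **Height error:** the true fingertip height was about 30 mm above the reported TCP. I found this in the pictures and confirmed it by closing the gripper freely above the first cap, then corrected for it in every pick and placement.

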